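# Feeler gauge into the open brazing gap

## Task

Two pairs of steel tubes are set up for brazing, and only one pair has a gap wide enough for the flat feeler gauge; in the other it would jam. Lift the flat feeler gauge out of the wooden rack and, holding it, slide its whole blade straight down into the gap that it fits until its stop plate sits flat on both tubes, then let go and leave it standing there. Leave the round pin gauge in the rack.

Things in the scene. Friction and masses are not known exactly. Their poses are not given: they have to be found in the camera images.
- feeler_gauge: Sizes in mm. Flat feeler gauge, about 0.2 kg, upright in a wooden rack (180 x 64, 68 high). Black grip block 48 (along x) x 18 (y) x 45 high; under it a steel stop plate 60 x 44 x 6; under that the blade, 40 wide (x), 6 thick (y), 45 long. Origin: centre of the stop plate's underside, 68 above the bench at the start; grip spans z 6 to 51, blade tip z -45; z up. Grip from above across the 18.
- open_gap (a point): Sizes in mm. Middle of the open gap's mouth, level with the tube tops, 68 above the bench; z up. Gap 16 wide (along y), 120 long (along x, open ends), 60 deep, between two fixed parallel steel box tubes, each 45 wide, 60 high, on a dark steel base plate (150 x 130 x 8). The blade fits with its width along x.
- tight_gap (a point): Sizes in mm. Middle of the mouth of the other, otherwise identical, fixed pair's gap: only 3 wide (along y), so the blade jams. Same height and axes. The two pairs and the rack change places and turn from start to start.
- pin_gauge: Sizes in mm. Loose round pin gauge in the same rack, 105 from the flat gauge: black round grip 22 across, 30 high, on a round flange 32 across, 5 thick, with a 10 mm pin below. Origin: centre of the flange's underside, 68 above the bench; z up. To be left alone.
There are look-alikes about, which are no part of the job. Leave any blue or turquoise look-alike of the feeler_gauge alone.

How it is judged (in metres and radians):
On the way, in this order (a step that is already met when the one before it is completed fails the run):
1. the flat gauge is lifted clear of the rack (height (world z) of feeler_gauge above 0.11 m), for 0.05 s.
2. held in the fingers, its blade is at least 20 mm down in the open gap (x of feeler_gauge in the frame of open_gap between -0.045 and 0.045 m and y of feeler_gauge in the frame of open_gap between -0.012 and 0.012 m and z of feeler_gauge in the frame of open_gap between -0.006 and 0.025 m and contact force between the fingers and feeler_gauge above 0.5 N), for 0.1 s.
At the end, for the whole second after the job is handed in: The flat gauge stands at rest and upright (within 0.1 rad) in the open gap, its stop plate down on both tubes within 4 mm, its origin within 12 mm of the gap's middle line and within 45 mm of the gap's middle along its length; the pin gauge is in its place in the rack within 20 mm (x of feeler_gauge in the frame of open_gap between -0.045 and 0.045 m and y of feeler_gauge in the frame of open_gap between -0.012 and 0.012 m and z of feeler_gauge in the frame of open_gap between -0.006 and 0.004 m and angle between feeler_gauge's own z axis and vertical below 0.1 rad and linear speed of feeler_gauge below 0.02 m/s and distance of pin_gauge from where it was at the start of the episode below 0.02 m); the robot touches nothing.
It fails at once if the pin gauge is moved more than 20 mm (distance of pin_gauge from where it was at the start of the episode above 0.02 m).
It also fails if it takes over 42 s, if anything falls off the work surface, if the arm or the gripper's body presses on something with over 40 N, if the wrist force passes 120 N, or if a joint passes its speed limit or range.

## Robot

A 6-joint arm with a two-finger parallel gripper is mounted at the origin on the work surface. World frame = base frame: x ahead of the robot, y to its left, z up, the work surface at z = 0. Lengths are in m, angles in degrees, forces in N, time in s.
With the tool pointing down it reaches from about 0.4 to 0.825 m from the base axis. Payload 7 kg.
Tool frame: the origin (TCP) lies at the very end of the fingers, on their centre line; the grasp point (between the pads) lies 19 mm behind it; z points along the fingers, y is the line along which they close (so a half turn about z gives the same grasp; the last joint's range is limited). The gripper opens to 88 mm and grips with 3 to 60 N. Pads are 19 mm wide; open, the fingers measure 130 mm over their backs; the gripper's body (78 mm by 193 mm) begins 47 mm behind the grasp point.
Start: joints at [80.965, 20.546, 0.682, 0, -70.136, -16.507], TCP at [0.291, 0.609, 0.227] pointing down, gripper open.
Joint ranges: [-176.03, 176.03], [-82.01, 121.73], [-58.28, 71.71], [-173.87, 95.51], [-174.79, -0.11], [-173.66, 173.66]. Speed limits (degrees/s): [136.94, 136.94, 172.46, 180, 180, 180].

## Interface

Orientations are given as [roll, pitch, yaw] about the fixed x, y, z axes, in that order (R = Rz(yaw) Ry(pitch) Rx(roll)).
In Python, from plant import r gives the robot as it stands. The module is installed in compiled form; this text tells all that it offers.
- The arm moves only by the tool jog_arm, never from a script. Its arguments are lists of equal length, an entry for each row: "travel": the shift along the tool's x, y, z each as a share of 50 cm, from -1 to 1, a list of three; "dr": the turn, a rotation vector about the tool's x, y, z each as a share of 360 degrees, from -1 to 1, a list of three; "claw": the opening, from 0 (shut) to 1 (fully open). A call has exactly 10 rows; each row is the pose to reach, as a shift and turn from the pose commanded when the call began, along the tool's axes at that moment, turning the shorter way round; what a row does not reach only later rows make up. A row lasts 1/8 s, in which the tool goes at most 62.5 mm and 10.7 degrees, less where a joint would pass 70% of its speed; a pose out of reach is approached as far as the arm can. A call with a number of a shift or a turn outside -1 to 1 is refused whole. A call with a gripper value outside its range is refused whole. The fingers move at their own pace and stop on an object; "newtons" is the grip in N (left out, the last holds). Time passes only in rows, so rows that repeat a pose let the fingers close, or fill a call up. It gives the time, the measured TCP pose, the force, the opening and the grip force at its end, in the units of the state.
- r.get_state(): the state, without advancing time (a new reading comes with each control period).
- r.capture(name): name is "scene" or "top"; returns a dict with "pixels" (400x640x3 uint8, red, green, blue), "range_z" (400x640 float32, m along the optical axis (not along the pixel's ray), 0 where there is no reading), "fx", "fy", "cx", "cy" (pixels), "dist_coeffs" ([k1, k2, p1, p2, k3] as OpenCV has them; the pictures are not rectified), "position" and "attitude" of the camera in the world. Camera axes: x right, y up, looking along -z (the intrinsics and any distortion apply to the point x, -y, -z); pixel columns grow to the right and rows downward; lengths in m; the calibration is good to about 2 mm. A picture is of the moment at which its call begins.
- r.close_job(): hands the job in; it is judged then, once.
Trained networks look in the newest picture that a camera, given by its name, has taken for a name from the list of things; names that differ only in an ending like _2 or _b are one class to them, and where a whole thing is asked for, a point or a joint stands for the part that bears it (a point fixed in the world has none). Each returns a list of dicts, best first, with "conf" (0 to 1); they miss things now and then, are a little off and sometimes report something else, mostly with a low value. They report only what shows in the picture. A call takes as long as a camera call. They do not tell look-alikes from the thing itself.
- r.boxes_of(name, camera): "extent" ([left, top, right, bottom] in pixels, round what is visible of it).
- r.regions_of(name, camera): "pixels" (400x640 bool, what is visible of it) and "extent" ([left, top, right, bottom] in pixels, round what is visible of it).
- r.tip_of(name, camera): "at" ([column, row] in pixels: a listed point, or the origin of a listed thing).
The state is a dict: "time_s": time; "joints": joint angles; "qd": joint speeds; "joint_torque": joint torques, N m; "tcp_pos": TCP position; "eef_rot": TCP orientation; "contact_force": force on the tool from outside, world axes, zero at the start; "moment": the same for the moment, N m; "gripper_width": finger opening in m; "gripper_force": force on a finger pad.
Only numpy, scipy, OpenCV 4.12 (cv2) and the standard library are available. Lean on these libraries where they do the work, as an engineer would, in place of code of your own. Each camera call takes 0.05 s, during which the arm holds its last target. There are 200 camera calls.

## Working session

There is one attempt and no reset: what is moved stays moved. The work goes in short steps, Python scripts to look and compute and a tool call to move; the robot and the scene stay as the last step left them, time stands still between calls to the robot, and variables do not carry over. Pictures are saved under pics/ and viewed, at most 10 in all, crops included, and the job is handed in when it is done.

Besides the shell and the picture viewer there is one more tool, called after "Emit:" in YAML: its name, and indented under it one key for each argument. jog_arm: Moves the arm, as the interface text tells. Its arguments: {"type":"object","properties":{"travel":{"type":"array"},"dr":{"type":"array"},"claw":{"type":"array"},"newtons":{"type":"number"}},"required":["travel","dr","claw"]}

```bash
mkdir -p pics
cat > h.py <<'E'
import numpy as np, cv2
from scipy.spatial.transform import Rotation as R
from plant import r
def cam(n):
    return r.capture(n)
def rot(c):
    a=np.array(c["attitude"],float)
    if a.shape==(3,3): return a
    if a.size==4: return None
    return R.from_euler('xyz',a,degrees=True).as_matrix()
def world(c,px,z=None):
    """pixels -> world; by depth, or by plane height z"""
    px=np.atleast_2d(np.array(px,float))
    K=np.array([[c["fx"],0,c["cx"]],[0,c["fy"],c["cy"]],[0,0,1]])
    u=cv2.undistortPoints(px.reshape(-1,1,2),K,np.array(c["dist_coeffs"],float)).reshape(-1,2)
    d=np.c_[u[:,0],-u[:,1],-np.ones(len(u))]@rot(c).T
    p=np.array(c["position"])
    if z is None:
        q=np.round(px).astype(int); t=c["range_z"][q[:,1],q[:,0]]
    else: t=(z-p[2])/d[:,2]
    return p+d*t[:,None]
def save(c,n): cv2.imwrite('pics/'+n,c["pixels"][:,:,::-1])
E
python3 - <<'E'
from h import *
for n in("scene","top"):
    c=cam(n); print(n,c["position"],c["attitude"],c["fx"],c["cx"],c["dist_coeffs"]); save(c,n+"1.png")
    for k in("feeler_gauge","open_gap","tight_gap","pin_gauge"):
        for d in r.tip_of(k,n): print(k,d["conf"],d["at"], world(c,[d["at"]],.068).round(3))
        if 'gap' not in k:
            for d in r.boxes_of(k,n): print(' box',k,d["conf"],d["extent"])
E
```

```text
scene [ 1.25055498 -0.34495436  0.68070173] [53.54710698 -0.67201916 69.19506304] 409.9379671820666 321.778284129714 [-0.0007526  0.         0.         0.         0.       ]
feeler_gauge 0.92 [288.5, 221.5] [[ 0.555 -0.155  0.068]]
feeler_gauge 0.65 [232.2, 224.1] [[ 0.52  -0.277  0.068]]
feeler_gauge 0.62 [174.7, 224.6] [[ 0.478 -0.4    0.068]]
feeler_gauge 0.61 [233.6, 194.4] [[ 0.409 -0.253  0.068]]
 box feeler_gauge 0.87 [222.9, 175.6, 246.9, 209.1]
 box feeler_gauge 0.74 [223.9, 199.0, 248.2, 234.0]
 box feeler_gauge 0.71 [273.8, 201.5, 305.4, 235.3]
open_gap 0.74 [362.7, 216.4] [[0.597 0.013 0.068]]
tight_gap 0.6 [233.5, 257.2] [[ 0.625 -0.295  0.068]]
pin_gauge 0.75 [232.5, 257.6] [[ 0.626 -0.297  0.068]]
 box pin_gauge 0.59 [223.7, 240.2, 232.4, 264.4]
top [ 0.27427364 -0.05823761  1.2558004 ] [ 11.30714484  -0.17780721 -89.50603054] 482.54437095580835 321.56457465126954 [-0.0126891  0.         0.         0.         0.       ]
feeler_gauge 0.77 [394.0, 254.9] [[ 0.39  -0.239  0.068]]
feeler_gauge 0.74 [462.6, 231.3] [[ 0.45  -0.411  0.068]]
feeler_gauge 0.59 [404.7, 203.9] [[ 0.518 -0.269  0.068]]
feeler_gauge 0.55 [354.9, 202.4] [[ 0.521 -0.144  0.068]]
 box feeler_gauge 0.86 [451.6, 223.0, 473.0, 240.6]
 box feeler_gauge 0.83 [391.3, 189.0, 414.8, 217.2]
 box feeler_gauge 0.78 [379.8, 247.1, 407.5, 267.0]
 box feeler_gauge 0.64 [342.6, 195.5, 368.7, 212.9]
 box feeler_gauge 0.33 [262.2, 145.1, 325.3, 209.7]
open_gap 0.74 [290.0, 172.4] [[0.597 0.021 0.068]]
open_gap 0.6 [405.1, 203.4] [[ 0.52  -0.27   0.068]]
tight_gap 0.95 [201.1, 198.7] [[0.527 0.244 0.068]]
pin_gauge 0.66 [413.8, 166.2] [[ 0.617 -0.295  0.068]]
 box pin_gauge 0.7 [410.2, 156.3, 424.8, 169.8]
```

View pics/scene1.png

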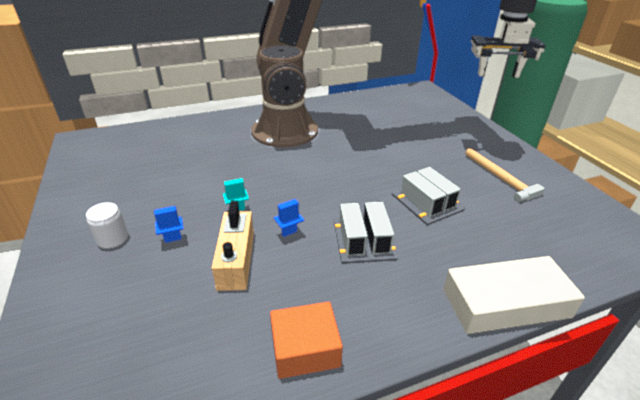

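View pics/top1.png

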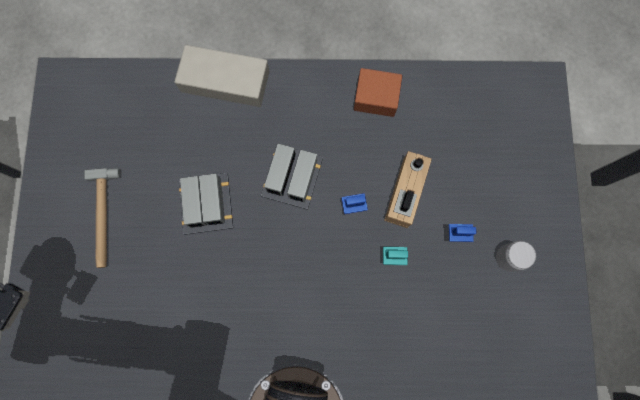

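Top view: the black-gripped flat gauge is in the rack at (405,203). Its look-alikes are blue at (355,203) and (462,231) and turquoise at (395,256); the pin gauge is at (418,163). The wide gap is at (291,172) and the tight pair at (201,199). I choose (405,203). Next I measure from depth and check in one crop.

```bash
cat >> h.py <<'E'
def cloud(c):
    v,u=np.nonzero(c["range_z"]>0); return world(c,np.c_[u,v]),np.c_[u,v]
def rect(P):
    return cv2.minAreaRect((P[:,:2]*1000).astype(np.float32))
def near(P,x,y,rad,z0,z1):
    return (np.hypot(P[:,0]-x,P[:,1]-y)<rad)&(P[:,2]>z0)&(P[:,2]<z1)
E
python3 - <<'E'
from h import *
for n in("top","scene"):
    c=cam(n);P,px=cloud(c)
    g=P[near(P,.52,-.27,.04,.095,.13)]; print(n,"grip",len(g),rect(g),np.median(g[:,2]))
    k=P[near(P,.555,-.28,.12,.06,.066 if n=="x" else .073)]; print(" rack",len(k),rect(k))
    pg=P[near(P,.62,-.295,.05,.085,.12)]; print(" pin",len(pg),pg.mean(0) if len(pg) else 0)
    for nm,x,y in(("open",.597,.02),("tight",.527,.244)):
        m=near(P,x,y,.1,.06,.076);t=P[m]
        print(nm,len(t),rect(t),np.median(t[:,2]))
        im=np.zeros((400,640),np.uint8); im[px[m][:,1],px[m][:,0]]=255
        q,l,s,_=cv2.connectedComponentsWithStats(im)
        L=l[px[m][:,1],px[m][:,0]]
        for i in range(1,q):
            if s[i,4]>50: print("   tube",s[i,4],rect(t[L==i]))
    if n=="top":
        a=cv2.resize(c["pixels"][145:235,370:480],None,fx=5,fy=5,interpolation=2)
        b=cv2.resize(c["pixels"][135:225,250:340],None,fx=5,fy=5,interpolation=2)[:, :]
        cv2.imwrite("pics/crop.png",cv2.resize(np.hstack([a,b]),(800,360))[:,:,::-1])
print(r.get_state())
E
```

```text
top grip 171 ((520.3031005859375, -268.2303771972656), (18.32486915588379, 47.90524673461914), 72.35614013671875) 0.11837938037308726
 rack 1246 ((562.9961547851562, -282.04241943359375), (64.53767395019531, 181.09349060058594), 71.91314697265625)
 pin 74 [ 0.61818251 -0.29945055  0.10035764]
open 1656 ((604.1122436523438, 20.72185516357422), (106.60184478759766, 122.01258850097656), 74.85606384277344) 0.06822156412567137
   tube 830 ((612.0145263671875, 49.83932876586914), (46.260398864746094, 121.9095230102539), 74.85606384277344)
   tube 826 ((596.2241821289062, -8.42453384399414), (46.208553314208984, 122.01252746582031), 74.85804748535156)
tight 1739 ((528.1859130859375, 247.0228271484375), (121.77825927734375, 94.2604751586914), 8.48330307006836) 0.06786214841219995
   tube 1739 ((528.1859130859375, 247.0228271484375), (121.77825927734375, 94.2604751586914), 8.48330307006836)
scene grip 200 ((520.5445556640625, -271.6444091796875), (18.2164249420166, 49.68010330200195), 71.67017364501953) 0.11677589479447481
 rack 1267 ((575.2385864257812, -250.15231323242188), (140.27954101562
[... 676 characters left out ...]
70446395874)
{'time_s': 0.8, 'joints': array([ 8.09636695e+01,  2.05442714e+01,  6.84780990e-01,  1.16257877e-04,
       -7.01352390e+01, -1.65075878e+01]), 'qd': array([ 0.1027084 ,  0.02071   ,  0.0112401 , -0.08095155, -0.0310324 ,
       -0.03478593]), 'joint_torque': array([-2.83151303e-04, -5.82289553e+01,  2.93293673e+01,  7.00243279e+00,
        1.27720812e-02, -6.68794513e-06]), 'tcp_pos': array([0.29106746, 0.60902746, 0.22660668]), 'eef_rot': array([-1.79994916e+02,  1.39275103e-03, -2.55438788e+01]), 'contact_force': array([-0.24133982, -0.50725049, -0.16729443]), 'moment': array([-0.02463382, -0.03869152, -0.00379879]), 'gripper_force': 0.0, 'gripper_width': 0.08794040728066194}
```

View pics/crop.png

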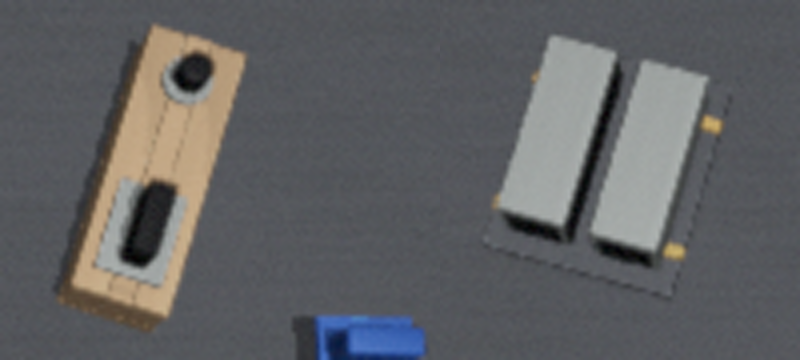

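The crop shows a black grip on a steel plate in the rack (left), and a tube pair with a wide dark gap (right), so the choice holds. The two cameras differ by about 4 mm in y, but the gauge-to-gap offset agrees: (83.6, 288.7) mm.

```bash
cat >> h.py <<'E'
def plan(ts,p0=None,e0=None):
    s=r.get_state(); p=np.array(s["tcp_pos"] if p0 is None else p0); M=R.from_euler('xyz',s["eef_rot"] if e0 is None else e0,degrees=True)
    for x,y,z,yaw in ts:
        T=R.from_euler('xyz',[180,0,yaw],degrees=True)
        print((M.inv().apply(np.array([x,y,z])-p)/.5).round(4),((M.inv()*T).as_rotvec(degrees=True)/360).round(4))
E
python3 - <<'E'
from h import *
plan([(.5,.17,.2,-18)])
plan([(.5204,-.270,.18,-18),(.5204,-.270,.081,-18)],[.5,.17,.2],[180,0,-18])
E
```

```text
[0.7556 0.6121 0.0531] [-0.     0.    -0.021]
[0.3107 0.8243 0.04  ] [0. 0. 0.]
[0.3107 0.8243 0.238 ] [0. 0. 0.]
```

Emit:
jog_arm:
  travel:
    - [0.7556,0.6121,0.0531]
    - [0.7556,0.6121,0.0531]
    - [0.7556,0.6121,0.0531]
    - [0.7556,0.6121,0.0531]
    - [0.7556,0.6121,0.0531]
    - [0.7556,0.6121,0.0531]
    - [0.7556,0.6121,0.0531]
    - [0.7556,0.6121,0.0531]
    - [0.7556,0.6121,0.0531]
    - [0.7556,0.6121,0.0531]
  dr:
    - [0,0,-0.021]
    - [0,0,-0.021]
    - [0,0,-0.021]
    - [0,0,-0.021]
    - [0,0,-0.021]
    - [0,0,-0.021]
    - [0,0,-0.021]
    - [0,0,-0.021]
    - [0,0,-0.021]
    - [0,0,-0.021]
  claw: [0.6,0.6,0.6,0.6,0.6,0.6,0.6,0.6,0.6,0.6]

```text
time_s: 2.05
tcp_pos: [0.5001, 0.1699, 0.2002]
eef_rot: [-180.0, -0.0, -18.0]
contact_force: [0.8, 1.2, 0.2]
gripper_width: 0.0525
gripper_force: 0.0
```

Emit:
jog_arm:
  travel:
    - [0.3107,0.8243,0.04]
    - [0.3107,0.8243,0.04]
    - [0.3107,0.8243,0.04]
    - [0.3107,0.8243,0.04]
    - [0.3107,0.8243,0.04]
    - [0.3107,0.8243,0.04]
    - [0.3107,0.8243,0.04]
    - [0.3107,0.8243,0.04]
    - [0.3107,0.8243,0.04]
    - [0.3107,0.8243,0.04]
  dr:
    - [0,0,0]
    - [0,0,0]
    - [0,0,0]
    - [0,0,0]
    - [0,0,0]
    - [0,0,0]
    - [0,0,0]
    - [0,0,0]
    - [0,0,0]
    - [0,0,0]
  claw: [0.6,0.6,0.6,0.6,0.6,0.6,0.6,0.6,0.6,0.6]

```text
time_s: 3.3
tcp_pos: [0.521, -0.2684, 0.1803]
eef_rot: [-180.0, -0.0, -17.9]
contact_force: [0.1, 1.3, -0.8]
gripper_width: 0.0525
gripper_force: 0.0
```

Emit:
jog_arm:
  travel:
    - [0,0,0.05]
    - [0,0,0.1]
    - [0,0,0.15]
    - [0,0,0.198]
    - [0,0,0.198]
    - [0,0,0.198]
    - [0,0,0.198]
    - [0,0,0.198]
    - [0,0,0.198]
    - [0,0,0.198]
  dr:
    - [0,0,0]
    - [0,0,0]
    - [0,0,0]
    - [0,0,0]
    - [0,0,0]
    - [0,0,0]
    - [0,0,0]
    - [0,0,0]
    - [0,0,0]
    - [0,0,0]
  claw: [0.6,0.6,0.6,0.6,0.6,0.6,0,0,0,0]
  newtons: 25

```text
time_s: 4.55
tcp_pos: [0.5205, -0.2701, 0.0812]
eef_rot: [-180.0, -0.0, -18.0]
contact_force: [-0.1, 0.9, 1.6]
gripper_width: 0.0183
gripper_force: 1.3
```

Emit:
jog_arm:
  travel:
    - [0,0,0]
    - [0,0,0]
    - [0,0,-0.02]
    - [0,0,-0.04]
    - [0,0,-0.07]
    - [0,0,-0.1]
    - [0,0,-0.13]
    - [0,0,-0.16]
    - [0,0,-0.18]
    - [0,0,-0.18]
  dr:
    - [0,0,0]
    - [0,0,0]
    - [0,0,0]
    - [0,0,0]
    - [0,0,0]
    - [0,0,0]
    - [0,0,0]
    - [0,0,0]
    - [0,0,0]
    - [0,0,0]
  claw: [0,0,0,0,0,0,0,0,0,0]
  newtons: 30

```text
time_s: 5.8
tcp_pos: [0.521, -0.2701, 0.172]
eef_rot: [-180.0, -0.1, -18.0]
contact_force: [1.4, 0.2, -2.2]
gripper_width: 0.0177
gripper_force: 30.0
```

Run:
```python
from h import *
c=cam("scene"); save(c,"s2.png")
x,y=world(c,[[232,210]],None)[0][:2]; print(x,y)
cv2.imwrite("pics/s2c.png",cv2.resize(c["pixels"][120:300,150:310],None,fx=3.3,fy=3.3,interpolation=2)[:,:,::-1])
print(r.get_state()["tcp_pos"])
plan([(.604,.0188,.1712,-15.3)])
```

```text
0.5390582885412835 -0.27502315986346015
[ 0.52047091 -0.2699526   0.17112347]
[-0.0195 -0.6009 -0.    ] [-0.     -0.     -0.0075]
```

View pics/s2c.png

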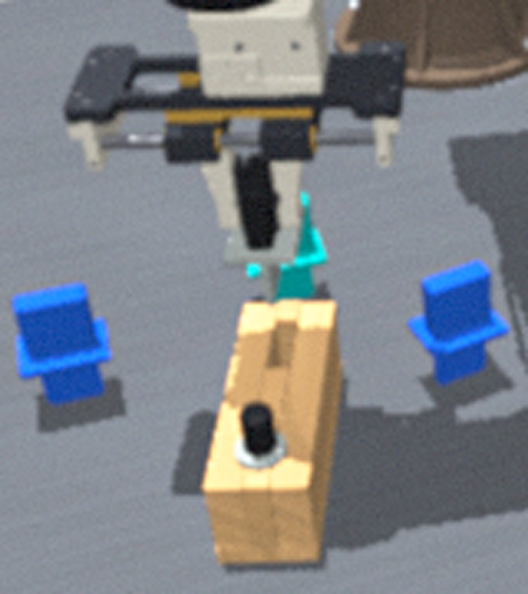

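The crop shows the gauge held clear of the rack, at crop pixel (260,220). The pin gauge is still in the rack at (257,430). Now over the gap.

Emit:
jog_arm:
  travel:
    - [0,0,-0.04]
    - [-0.0195,-0.1,-0.04]
    - [-0.0195,-0.2,-0.04]
    - [-0.0195,-0.3,-0.04]
    - [-0.0195,-0.4,-0.04]
    - [-0.0195,-0.5,-0.04]
    - [-0.0195,-0.57,-0.04]
    - [-0.0195,-0.6009,-0.04]
    - [-0.0195,-0.6009,0]
    - [-0.0195,-0.6009,0]
  dr:
    - [0,0,0]
    - [0,0,-0.0075]
    - [0,0,-0.0075]
    - [0,0,-0.0075]
    - [0,0,-0.0075]
    - [0,0,-0.0075]
    - [0,0,-0.0075]
    - [0,0,-0.0075]
    - [0,0,-0.0075]
    - [0,0,-0.0075]
  claw: [0,0,0,0,0,0,0,0,0,0]

```text
time_s: 7.1
tcp_pos: [0.6025, 0.0182, 0.169]
eef_rot: [179.9, 0.2, -15.3]
contact_force: [1.4, 0.4, -1.5]
gripper_width: 0.018
gripper_force: 30.0
```

Run:
```python
from h import *
s=r.get_state(); print(s["tcp_pos"],s["eef_rot"],s["gripper_force"])
c=cam("scene"); P,px=cloud(c)
g=px[near(P,.604,.019,.06,.155,.175)]
rgb=c["pixels"]
# plate (0.158-0.164) and black grip points
m=near(P,.604,.019,.06,.11,.21); q=P[m]; col=rgb[px[m][:,1],px[m][:,0]].max(1)
ax=np.array([np.cos(np.radians(-15.3)),np.sin(np.radians(-15.3))]); ay=np.array([-ax[1],ax[0]])
o=np.array([.604,.0168])  # gap in scene camera's frame
for nm,z0,z1 in(("blade",.12,.15),("plate",.156,.17),("grip",.172,.2)):
    k=(q[:,2]>z0)&(q[:,2]<z1)
    if nm=="grip": k&=col<70
    d=q[k][:,:2]-o; y=d@ay*1000; x=d@ax*1000
    print(nm,k.sum(),"y",np.percentile(y,[2,50,98]).round(1),"x",np.percentile(x,[2,50,98]).round(1))
a=rgb[120:270,290:450]; cv2.imwrite("pics/s3.png",cv2.resize(a,None,fx=4,fy=4,interpolation=2)[:,:,::-1])
```

```text
[0.60245057 0.01821522 0.16901527] [179.88423716   0.21562081 -15.30622963] 29.999686181545258
blade 49 y [-4.5 -3.4  2.1] x [-6.3 15.9 19.3]
plate 189 y [-23.2  -5.6  19.7] x [-15.   20.3  29.2]
grip 108 y [-10.8  -3.4   7.1] x [ 6.7 20.4 24. ]
```

View pics/s3.png

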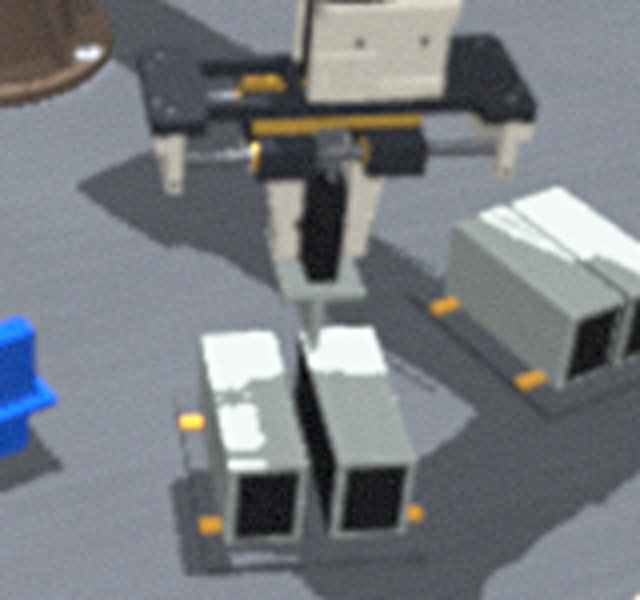

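Pixel (315,320) in the crop shows the blade right over the wide gap. The measured offset is about 1 mm in y, within the ±5 mm clearance. Descending.

Emit:
jog_arm:
  travel:
    - [0,-0.001,0]
    - [0,-0.001,0]
    - [0,-0.001,0.03]
    - [0,-0.001,0.06]
    - [0,-0.001,0.08]
    - [0,-0.001,0.095]
    - [0,-0.001,0.11]
    - [0,-0.001,0.125]
    - [0,-0.001,0.135]
    - [0,-0.001,0.135]
  dr:
    - [0,0,0]
    - [0,0,0]
    - [0,0,0]
    - [0,0,0]
    - [0,0,0]
    - [0,0,0]
    - [0,0,0]
    - [0,0,0]
    - [0,0,0]
    - [0,0,0]
  claw: [0,0,0,0,0,0,0,0,0,0]

```text
time_s: 8.4
tcp_pos: [0.6039, 0.0192, 0.1031]
eef_rot: [180.0, 0.0, -15.3]
contact_force: [0.7, 0.5, -2.4]
gripper_width: 0.0175
gripper_force: 30.0
```

Emit:
jog_arm:
  travel:
    - [0,0,0.006]
    - [0,0,0.012]
    - [0,0,0.018]
    - [0,0,0.024]
    - [0,0,0.03]
    - [0,0,0.034]
    - [0,0,0.038]
    - [0,0,0.041]
    - [0,0,0.043]
    - [0,0,0.043]
  dr:
    - [0,0,0]
    - [0,0,0]
    - [0,0,0]
    - [0,0,0]
    - [0,0,0]
    - [0,0,0]
    - [0,0,0]
    - [0,0,0]
    - [0,0,0]
    - [0,0,0]
  claw: [0,0,0,0,0,0,0,0,0,0]

```text
time_s: 9.65
tcp_pos: [0.6041, 0.0192, 0.082]
eef_rot: [180.0, 0.0, -15.3]
contact_force: [0.8, -0.3, -2.3]
gripper_width: 0.018
gripper_force: 30.0
```

Emit:
jog_arm:
  travel:
    - [0,0,0.001]
    - [0,0,0.002]
    - [0,0,0.003]
    - [0,0,0.003]
    - [0,0,0.003]
    - [0,0,0.003]
    - [0,0,0.003]
    - [0,0,0.003]
    - [0,0,0.003]
    - [0,0,0.003]
  dr:
    - [0,0,0]
    - [0,0,0]
    - [0,0,0]
    - [0,0,0]
    - [0,0,0]
    - [0,0,0]
    - [0,0,0]
    - [0,0,0]
    - [0,0,0]
    - [0,0,0]
  claw: [0,0,0,0,0,0,0,0,0,0]

```text
time_s: 10.9
tcp_pos: [0.6041, 0.0193, 0.0811]
eef_rot: [-180.0, -0.0, -15.3]
contact_force: [-3.0, 0.9, 5.8]
gripper_width: 0.0178
gripper_force: 30.0
```

Contact: about +8 N upward, at the height a seated plate should have. Now release and retreat.

Emit:
jog_arm:
  travel:
    - [0,0,0]
    - [0,0,0]
    - [0,0,0]
    - [0,0,0]
    - [0,0,0]
    - [0,0,-0.04]
    - [0,0,-0.1]
    - [0,0,-0.2]
    - [0,0,-0.3]
    - [0,0,-0.3]
  dr:
    - [0,0,0]
    - [0,0,0]
    - [0,0,0]
    - [0,0,0]
    - [0,0,0]
    - [0,0,0]
    - [0,0,0]
    - [0,0,0]
    - [0,0,0]
    - [0,0,0]
  claw: [0.5,0.5,0.5,0.5,0.5,0.5,0.5,0.5,0.5,0.5]

```text
time_s: 12.15
tcp_pos: [0.6064, 0.0196, 0.2355]
eef_rot: [-179.8, -0.4, -15.3]
contact_force: [0.3, 0.2, -1.2]
gripper_width: 0.0435
gripper_force: 0.0
```

Run:
```python
from h import *
c=cam("scene"); P,px=cloud(c)
col=c["pixels"][px[:,1],px[:,0]].max(1)
m=near(P,.604,.017,.05,.1,.14); g=P[m&(col<80)]; print("grip",len(g),rect(g),np.percentile(g[:,2],[5,50,98]))
t=P[near(P,.604,.017,.03,.07,.08)]; print("plate",len(t),np.median(t[:,2]))
cv2.imwrite("pics/s4.png",cv2.resize(c["pixels"][140:270,200:430],None,fx=3.4,fy=3.4,interpolation=2)[:,:,::-1])
```

```text
grip 155 ((605.2020263671875, 15.897891998291016), (16.872909545898438, 47.513919830322266), 74.39283752441406) [0.10127096 0.11736791 0.12037659]
plate 177 0.0736659776788594
```

View pics/s4.png

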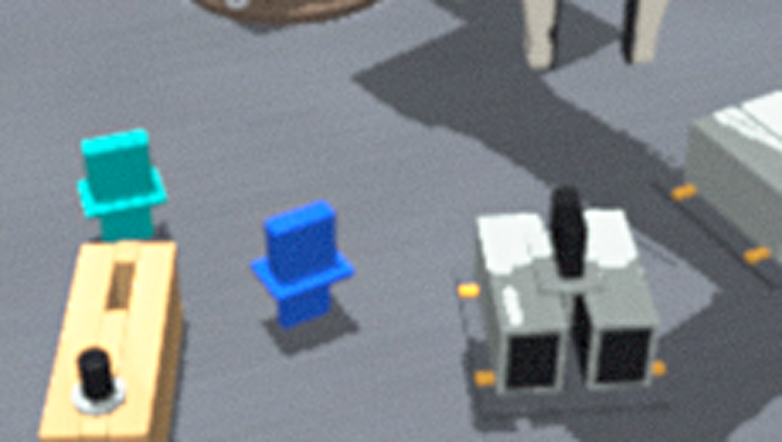

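The gauge stands upright in the wide gap at crop pixel (568,240). Its plate top is at 0.0737 m (0.074 expected), the gripper is clear, and the pin gauge is still in the rack at (95,375). Handing in.

```bash
python3 -c "
from plant import r
print(r.close_job())"
```

```text
the job is handed in; nothing more can be done
None
```

The flat feeler gauge stands upright in the open gap with its stop plate down on both tubes, the gripper is clear and the pin gauge is still in the rack; I handed the job in at about 12 s, and no verdict came back.

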